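# Clamp a brass plate on a sloping fixture and stamp its two soft discs flush

### The job

Push the blue hold-down bar fully down onto the brass plate on the sloping fixture, then take the red-handled hand stamp from its round rest and use it to press each of the plate's two raised soft white discs flush with the plate: hold the stamp square to the sloping plate and centred on the disc, press with a steady, gentle force rather than a blow, and lift it straight off without sliding it. Do the two discs in either order, touching the plate with the stamp only and never with the fingers, and finally stand the stamp upright in the middle of its rest and let go. Do not shift the plate or the tape roll, hammer and amber jar standing near.

Things in the scene. Friction and masses are not known exactly. Their poses are not given: they have to be found in the camera images.
- fixture: steel marking fixture, standing fast on the bench; origin on the bench under its middle, z up, x level to its back, y level to its left. Its bed (130 mm up the slope by 180 mm across) slopes 25 degrees, rises to the back (+x) and faces the robot; a low lip at its lower edge stops the plate
- bar_hinge (a point): fixed point on the hinge axis of the blue bar, in the middle of the bar's width and thickness; axes as the fixture. The hinge axis runs up the slope (fixture x tilted up 25 degrees), at the left side of the bed
- bar_top (a point): point on the upper face of the blue bar, 120 mm along it from the hinge axis, moving with it; x up the slope along the hinge axis, -y along the bar to its free end (right), z out of its upper face. Bar 14 mm wide, 12 mm thick, 163 mm long from the hinge, a 20 mm black ball at the end; shut, its upper face lies 15 mm above the plate's upper part, along the plate's normal
- hold_bar (a joint): opening angle of the bar in rad: 0 is fully down on the plate, starts between 0.5 and 0.9; a light hinge friction (about 2 N at the free end) keeps it where it is left; pushed down on its upper face it swings shut, and stays
- plate: loose brass plate, 90 mm up the slope (its x), 120 mm across (its y, to the left), 8 mm thick, lying on the bed of the fixture against a low lip at its lower edge; origin at the middle of its underside, z is the normal of the sloping plate, 25 degrees from vertical and leaning to the robot
- left_seat (a point): centre of the left disc, on the upper face of the plate (fixed to the plate, it does not sink with the disc); axes as the plate: z out of the plate. The disc is white, 42 mm across, and at first stands 4 mm above this point. The two discs are 60 mm apart across the plate and 44 mm downhill of the middle line of the bar
- right_seat (a point): the same for the right disc
- disc_left (a joint): how far the left disc is pressed in, in m: 0 at the start (4 mm proud), 0.004 flush with the plate. It begins to yield at about 9 N, needs about 14 N when flush and stays where it is pressed; 2.5 mm below flush it meets a hard stop, where the force would shoot up
- disc_right (a joint): the same for the right disc
- stamp_center (a point): middle of the loose hand stamp (about 0.25 kg), half-way up its 110 mm: round steel foot 34 mm across and 15 mm high that tapers to 23 mm; from 29 to 97 mm above the face a square red handle of 22 mm (faces along the point's x and y); then a steel head of 21 mm. z points along the stamp from its face to its head (up at the start)
- stamp_face (a point): centre of the flat round lower face (30 mm across) of the stamp, that does the pressing; axes as stamp_center
- rest: round wooden stamp rest with a flat cork top, 80 mm across and 8 mm high, fixed to the bench; origin at the middle of its underside
- tape_roll: bystander: roll of tape lying flat, 96 mm across, 25 mm high; origin at the middle of its underside
- hammer: bystander: small hammer lying on the bench, 181 mm long, left of the work and in front of the hanging lamp, whose wide shade ends 170 mm above the bench to the left of the fixture (go round it); origin at the middle of the hammer's underside
- amber_jar: bystander: amber jar with a white cap, 41 mm across, 53 mm high; origin at the middle of its underside
Mind the look-alikes: they are no part of the job. What is shaped like the part that bears stamp_center but green is not meant.

How it is judged:
By the outcome, as a careful person would: the job done as asked, in the order asked, and still so for the second after the job is handed in, with the robot touching nothing.
It also fails if it takes over 58 s, if anything falls off the work surface, if the arm or the gripper's body presses on something with over 40 N, if the wrist force passes 120 N, or if a joint passes its speed limit or range.

### The arm

A 6-joint arm with a two-finger parallel gripper is mounted at the origin on a cart in front of the work surface, level with it; the furniture and walls round the work are solid. World frame = base frame: x ahead of the robot, y to its left, z up, the work surface at z = 0. Lengths are in m, angles in rad, forces in N, time in s.
With the tool pointing down it reaches from about 0.3 to 0.775 m from the base axis. Payload 14.6 kg.
Tool frame: the origin (TCP) lies midway between the tips of the shut fingers; the grasp point (between the pads) lies 19 mm behind it; z points along the fingers, y is the line along which they close (so a half turn about z gives the same grasp; the last joint's range is limited). The gripper opens to 94 mm and grips with 3 to 60 N. Pads are 16 mm wide; open, the fingers measure 119 mm over their backs; the gripper's body (75 mm by 177 mm) begins 78 mm behind the grasp point.
Start: joints at [-1.407, 0.3, 1.521, -0, 1.321, -0.067], TCP at [0.126, -0.535, 0.205] pointing down, gripper open.
Joint ranges: [-3.03, 3.03], [-0.79, 2.21], [0.23, 2.52], [-1.04, 4.18], [0, 3.07], [-2.55, 2.55]. Speed limits (rad/s): [2.22, 2.22, 2.57, 3.14, 3.14, 3.14].

### API

Orientations are given as a unit quaternion [w, x, y, z].
In Python, from cell import get_state, read_camera, camera_info, close_job gives the robot as it stands.
- The arm moves only by the shell command python3 -m jog 'ROWS' [FORCE]. ROWS is JSON, a list of rows, each a list of 7 numbers: the turn, a rotation vector about the world's x, y, z in rad, then the shift along the world's x, y, z in mm, then the opening, from -1 (shut) to 1 (fully open), so that 0 is half open. In form: [[ax, ay, az, dx, dy, dz, gripper], ...]. A call has 1 to 20 rows; each row shifts and turns the commanded pose from where the row before left it; what a row does not reach is not made up. A row lasts 1/8 s, in which the tool goes at most 62.5 mm and 10.7 degrees, less where a joint would pass 70% of its speed; a pose out of reach is approached as far as the arm can. A call is refused whole if a number of a shift passes 62.5 or a number of a turn 0.188, either way. A call with a gripper value outside its range is refused whole. The fingers move at their own pace and stop on an object; FORCE is the grip in N (left out, the last holds). Time passes only in rows, so rows that do not move let the fingers close. It gives the time, the measured TCP pose, the force and the opening at its end, in the units of the state.
- get_state(): the state, without advancing time (a new reading comes with each control period).
- read_camera(name): name is "scene" or "top"; returns (picture, depth): 384x512x3 uint8, blue, green, red; 384x512 float32, m along the optical axis (not along the pixel's ray), 0 where there is no reading.
- camera_info(name): a dict with "fovy" (degrees; the focal length in pixels is half the picture's height over the tangent of half this angle, whatever the lens; pixels are square), "cx", "cy" (the principal point, pixels), "world_from_camera" (4x4, takes a point from camera to world coordinates). Camera axes: x right, y down, z forward; pixel columns grow to the right and rows downward; lengths in m; the calibration is good to about 2 mm. A picture is of the moment at which its call begins. camera_info takes no time and is no camera call.
- close_job(): hands the job in, once; it reports no verdict.
The state is a dict: "t": time; "joints": joint angles; "qd": joint speeds; "joint_efforts": joint torques, N m; "ee_pos": TCP position; "tool_rot": TCP orientation; "force": force on the tool from outside, world axes, zero at the start; "torque": the same for the moment, N m; "finger_gap": finger opening in m.
Only numpy, scipy, OpenCV 4.12 (cv2) and the standard library are available. Lean on these libraries where they do the work, as an engineer would, in place of code of your own. Each camera call takes 0.05 s, during which the arm holds its last target. There are 200 camera calls.

## Working session

There is one attempt and no reset: what is moved stays moved. The work goes in short steps, Python scripts to look and compute and a shell command to move; the robot and the scene stay as the last step left them, time stands still between calls to the robot, and variables do not carry over. Pictures are saved under pics/ and viewed, on a budget of 10 in all, crops included, one or two more only if the job needs it, and the job is handed in when it is done.

```bash
mkdir -p pics; cat > h.py <<'E'
import numpy as np, cv2
from cell import get_state, read_camera, camera_info, close_job
from scipy.spatial.transform import Rotation as R
def grab(n):
    im,d=read_camera(n); np.savez('/tmp/%s.npz'%n,im=im,d=d); return im,d
def cloud(n,d):
    c=camera_info(n);T=np.array(c["world_from_camera"]);h,w=d.shape
    f=h/2/np.tan(np.radians(c["fovy"])/2)
    u,v=np.meshgrid(np.arange(w),np.arange(h))
    P=np.stack([(u-c["cx"])*d/f,(v-c["cy"])*d/f,d],-1)@T[:3,:3].T+T[:3,3]
    P[d==0]=np.nan
    return P
E
python3 - <<'E'
from h import *
for n in("scene","top"):
    im,d=grab(n); cv2.imwrite(f'pics/{n}1.png',cv2.resize(im,(800,600),interpolation=cv2.INTER_CUBIC)); c=camera_info(n); print(n,c,(d==0).mean())
print(get_state())
E
```

```text
scene {'fovy': 43.018364574154106, 'cx': 258.0376714147718, 'cy': 197.42372846342198, 'world_from_camera': array([[-0.6475879 , -0.55750672,  0.51943833, -0.06561987],
       [-0.7619191 ,  0.46441133, -0.45144368,  0.69722129],
       [ 0.01044984, -0.68811945, -0.72552218,  0.93745575],
       [ 0.        ,  0.        ,  0.        ,  1.        ]])} 0.0040283203125
top {'fovy': 53.10463879178297, 'cx': 256.79106880690523, 'cy': 185.32150504399075, 'world_from_camera': array([[-0.02215911, -0.98032741,  0.19613043,  0.36446213],
       [-0.99967751,  0.01929296, -0.01651223,  0.21953097],
       [ 0.01240346, -0.19643308, -0.98043878,  0.92007705],
       [ 0.        ,  0.        ,  0.        ,  1.        ]])} 0.00408935546875
{'t': 0.1, 'joints': array([-1.40658163e+00,  3.00424962e-01,  1.52150631e+00, -1.63120408e-05,
        1.32067337e+00, -6.66090791e-02]), 'qd': array([-6.49365458e-04, -2.57975179e-03, -1.02134735e-03,  6.99437020e-04,
        3.45407670e-04,  7.42912182e-05]), 'joint_efforts': array([ 2.92861165e-03, -5.32645655e+01, -3.53282940e+01,  7.10223941e-02,
        2.34973856e-02, -5.89728961e-05]), 'ee_pos': array([ 0.12578014, -0.53519429,  0.20494326]), 'tool_rot': array([-5.05005586e-04,  9.93347077e-01,  1.15157838e-01, -3.25758922e-05]), 'force': array([-0.82616252,  0.63155034,  0.46110452]), 'torque': array([-0.01728771, -0.06878605,  0.01660939]), 'finger_gap': 0.0943179180004424}
```

View pics/scene1.png

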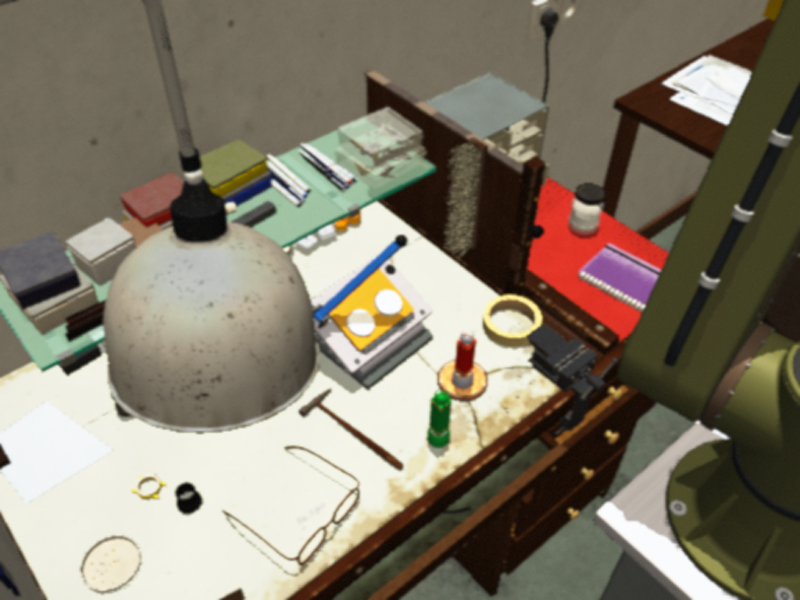

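View pics/top1.png

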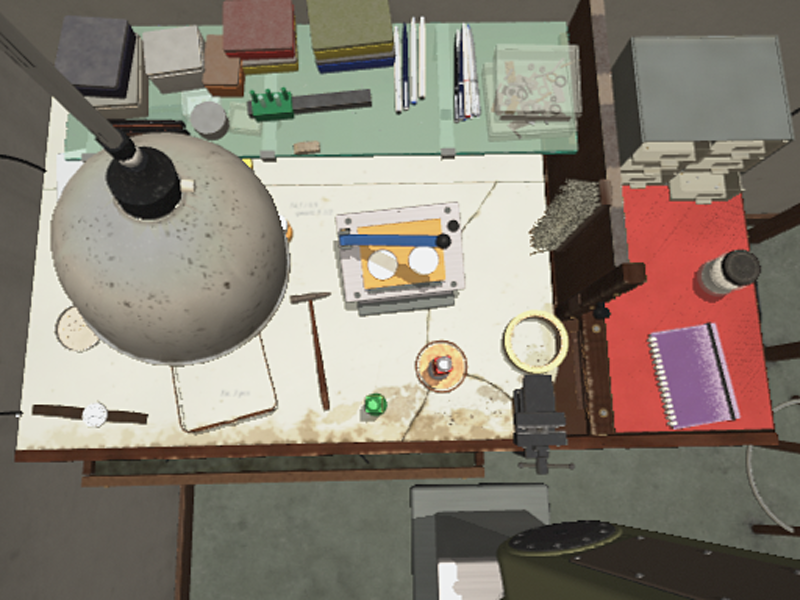

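The scene view shows the fixture at about (370,310), the bar open with its ball at (401,241), the red stamp on its rest at (463,365), and the green look-alike at (440,420). In the top view the discs are at (382,264) and (423,260), the rest is at (441,366), and the tape roll is at (535,342).

```bash
python3 - <<'E'
from h import *
for n in("top","scene"):
    z=np.load(f'/tmp/{n}.npz');im,d=z['im'],z['d'];P=cloud(n,d);hsv=cv2.cvtColor(im,cv2.COLOR_BGR2HSV)
    s=512/800
    def box(a,b,c,e):
        m=np.zeros(d.shape,bool);m[int(b*s):int(e*s),int(a*s):int(c*s)]=1;return m&(d>0)
    if n=="top": bx=dict(fix=box(325,195,480,320),stamp=box(410,335,472,395)); 
    else: bx=dict(fix=box(300,225,440,390),stamp=box(430,325,495,400))
    H,S,V=[hsv[...,i].astype(int) for i in range(3)]
    brass=bx['fix']&(H>12)&(H<28)&(S>150)
    blue=bx['fix']&(H>100)&(H<125)&(S>120)
    disc=bx['fix']&(S<40)&(V>225)
    black=bx['fix']&(V<60)
    red=bx['stamp']&((H<6)|(H>172))&(S>150)
    wood=bx['stamp']&(P[...,2]<.015)&(S>60)&(H>6)&(H<20)
    print(n)
    # plane of brass
    b=P[brass]; c=np.median(b,0);b=b[np.linalg.norm(b-c,axis=1)<.09]
    for _ in range(4):
        c=b.mean(0);u,sv,vt=np.linalg.svd(b-c,full_matrices=False);nn=vt[2]*np.sign(vt[2][2]);b=b[abs((b-c)@nn)<.004]
    print('brass',len(b),c,nn,'tilt',np.degrees(np.arccos(nn[2])),'yaw',np.degrees(np.arctan2(-nn[1],-nn[0])),'rms',((b-c)@nn).std())
    B=P[blue];cb=np.median(B,0);u,sv,vt=np.linalg.svd(B-cb,full_matrices=False);a=vt[0]*-np.sign(vt[0][1]);t=(B-cb)@a
    print('blue',len(B),cb,a,cb+a*t.min(),cb+a*t.max())
    k,l,st,ce=cv2.connectedComponentsWithStats(disc.astype(np.uint8))
    for i in range(1,k):
        if st[i,4]>60:
            p=P[l==i];print('disc',st[i],ce[i],np.median(p,0),p.min(0),p.max(0))
    k,l,st,ce=cv2.connectedComponentsWithStats(black.astype(np.uint8))
    for i in range(1,k):
        if st[i,4]>15:
            p=P[l==i];print('black',st[i],np.median(p,0))
    p=P[red];print('red',len(p),np.median(p,0),np.nanpercentile(p,[2,98],axis=0))
    p=P[wood];print('wood',len(p),p.min(0),p.max(0),np.median(p,0)); 
    hi=P[bx['stamp']&(P[...,2]>.11)];print('stamp top',len(hi),hi.mean(0),hi.max(0))
    for z0,z1 in((.03,.05),(.05,.075),(.075,.1)):
        q=p=P[bx['stamp']&(P[...,2]>z0)&(P[...,2]<z1)];print(z0,len(q),q.mean(0) if len(q) else '')
    np.save('/tmp/P_%s.npy'%n,P)
    cv2.imwrite(f'pics/crop_{n}.png',cv2.resize(im[120:270,190:340] if n=="top" else im[140:270,190:330],None,fx=4,fy=4,interpolation=cv2.INTER_CUBIC))
a=cv2.imread('pics/crop_top.png');b=cv2.imread('pics/crop_scene.png')
h=400;cv2.imwrite('pics/crops.png',np.hstack([cv2.resize(a,(400,400)),cv2.resize(b,(400,371+29))]))
E
```

```text
top
brass 61 [0.58781343 0.20573674 0.07893986] [-0.42665561 -0.03678372  0.90366584] tilt 25.35581055214803 yaw 4.927519026145366 rms 0.0015089938955403846
blue 362 [0.58487849 0.22119956 0.15664827] [-0.19966946 -0.7800798   0.5929651 ] [0.60250748 0.29007349 0.10429486] [0.56970535 0.16192029 0.20170844]
disc [ 208  124   99   80 1681] [240.51338489 151.4164188 ] [ 6.82022002e-01  2.70619339e-01 -2.06639627e-04] [ 0.50363087  0.07589977 -0.00510856] [0.7093134  0.32362209 0.10039712]
disc [256 130  39  24 254] [279.34251969 137.33858268] [0.64223279 0.14636266 0.09301207] [0.60760338 0.11876186 0.07246075] [0.65514829 0.20485663 0.09985737]
disc [276 138  31  66 817] [298.41860465 178.12362301] [ 5.54824037e-01  9.66330518e-02 -3.82729416e-04] [ 0.50211523  0.0778073  -0.00586409] [0.66738057 0.15850133 0.00549343]
disc [262 158  18  17 240] [270.72083333 166.12083333] [0.57670143 0.17224004 0.07672799] [0.55991943 0.15386079 0.06620047] [0.59399528 0.19266407 0.08657775]
disc [236 167  16  12 106] [242.43396226 173.16037736] [0.56228363 0.23802099 0.07312469] [0.55235461 0.217775
[... 1705 characters left out ...]
4  0.29641847 -0.00408812] [0.58623343 0.334286   0.00430283]
black [263 144  18  14 125] [ 0.70687714 -0.03764889  0.01487515]
black [254 151   6   7  28] [0.56452808 0.1571297  0.2060738 ]
black [199 223   2  13  16] [0.45643042 0.38988391 0.21932723]
red 156 [0.41721169 0.15796363 0.07674594] [[0.41156615 0.14555569 0.0468612 ]
 [0.43008741 0.16113526 0.10594173]]
wood 294 [ 0.38782717  0.09399928 -0.00440081] [0.49506747 0.18255059 0.01472661] [0.41442135 0.15512503 0.00748684]
stamp top 37 [0.41727382 0.16087871 0.1147221 ] [0.43401403 0.25189998 0.11866183]
0.03 55 [0.41923696 0.1542832  0.0419577 ]
0.05 80 [0.41827727 0.15479731 0.06285394]
0.075 108 [0.41235976 0.16794457 0.08886021]
```

View pics/crops.png

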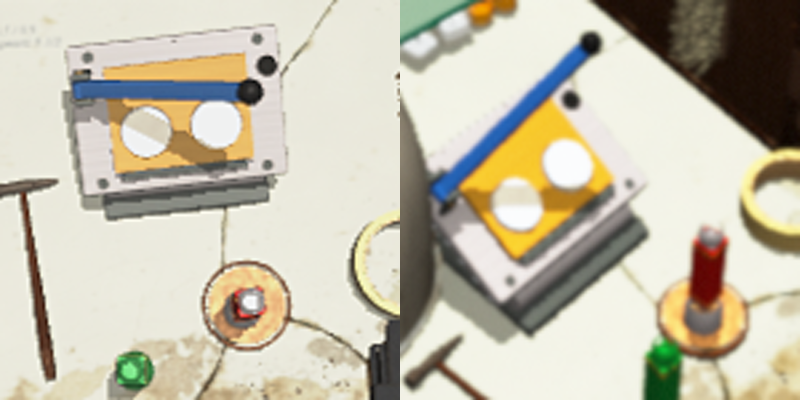

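```bash
cat >> h.py <<'E'
yaw=np.radians(6.0);c25,s25=np.cos(np.radians(25)),np.sin(np.radians(25))
ex=np.array([c25*np.cos(yaw),c25*np.sin(yaw),s25]);ey=np.array([-np.sin(yaw),np.cos(yaw),0]);en=np.cross(ex,ey)
F=np.stack([ex,ey,en],1)  # plate axes
DR=np.array([.577,.1715,.0772]);DL=np.array([.571,.2300,.0767])  # disc tops
E
python3 - <<'E'
from h import *
m=(DR+DL)/2-.004*en
PT=np.load('/tmp/P_top.npy');PS=np.load('/tmp/P_scene.npy')
its,ims=np.load('/tmp/top.npz')['im'],np.load('/tmp/scene.npz')['im']
print('yaw from discs',np.degrees(np.arctan2(-(DL-DR)[0],(DL-DR)[1])))
for n,p in(('ballT',[.5672,.1556,.206]),('ballS',[.5645,.1571,.206]),('bar lo',[.6025,.290,.104]),('bar hi',[.569,.160,.201])):print(n,((np.array(p)-m)@F*1000).round(1))
# finer brass/bed extents in local frame, from both
for n,P,im in(('t',PT,its),('s',PS,ims)):
    hsv=cv2.cvtColor(im,cv2.COLOR_BGR2HSV).astype(int)
    L=(P-m)@F
    b=(abs(L[...,2])<.006)&(hsv[...,0]>12)&(hsv[...,0]<28)&(hsv[...,1]>90)&(abs(L[...,0])<.1)&(abs(L[...,1])<.1)
    print(n,'brass',(np.nanpercentile(L[b],[1,99],axis=0)*1000).round(1))
    w=(L[...,2]>.0)&(L[...,2]<.008)&(hsv[...,1]<60)&(hsv[...,2]>130)&(abs(L[...,0])<.025)&(abs(L[...,1])<.055)
    for sgn in(1,-1):
        q=L[w&(sgn*L[...,1]>0)];print(' disc',(np.c_[q.min(0),q.max(0)]*1000).round(1).tolist(),(q.mean(0)*1000).round(1))
    G=(hsv[...,0]>45)&(hsv[...,0]<75)&(hsv[...,1]>130)&(P[...,0]<.5)&(P[...,0]>.25)
    print(n,'green',np.nanpercentile(P[G],[2,50,98],axis=0).round(3).tolist())
    lamp=(P[...,2]>.15)&(P[...,1]>.27)&(P[...,0]<.85)&(P[...,0]>.2)
    print('lamp',np.nanpercentile(P[lamp],[.5,99.5],axis=0).round(3).tolist())
    Rr=((hsv[...,0]<7)|(hsv[...,0]>172))&(hsv[...,1]>140)&(P[...,2]>.04)&(P[...,2]<.112)&(abs(P[...,0]-.42)<.04)&(abs(P[...,1]-.152)<.04)
    print('red',len(P[Rr]),cv2.minAreaRect((P[Rr][:,:2]*1000).astype(np.float32)))
    for z0 in(.045,.06,.075,.09):
        q=P[Rr&(P[...,2]>z0)&(P[...,2]<z0+.015)]
        if len(q)>5:print(z0,len(q),cv2.minAreaRect((q[:,:2]*1000).astype(np.float32)))
q=[]
for n,P,im in(('t',PT,its),('s',PS,ims)):
    S=(P[...,2]>.112)&(abs(P[...,0]-.42)<.03)&(abs(P[...,1]-.152)<.03)
    print(n,'top',(P[S].min(0)+P[S].max(0))/2,np.median(P[S],0),np.ptp(P[S],axis=0))
    Rs=(P[...,2]>.005)&(P[...,2]<.012)&(abs(P[...,0]-.42)<.06)&(abs(P[...,1]-.152)<.06)
    print('rest',np.nanpercentile(P[Rs],[1,99],axis=0),cv2.minEnclosingCircle((P[Rs][:,:2]*1000).astype(np.float32)))
E
```

```text
yaw from discs 5.856013585428962
ballT [ 44.1 -44.2 125.8]
ballS [ 41.8 -42.4 126.9]
bar lo [45.6 85.8 12.6]
bar hi [ 44.1 -40.  120.3]
t brass [[-33.6 -56.6  -4.2]
 [ 56.6  60.8   3.3]]
 disc [[-20.7, 20.8], [9.9, 53.1], [0.2, 7.1]] [ 0.2 32.   3.7]
 disc [[-21.4, 19.5], [-49.8, -7.7], [0.0, 7.7]] [ -0.4 -27.9   3.7]
t green [[0.361, 0.233, 0.016], [0.372, 0.246, 0.106], [0.388, 0.257, 0.111]]
lamp [[0.428, 0.274, 0.167], [0.848, 0.64, 0.61]]
red 30 ((422.8982238769531, 153.05348205566406), (20.726621627807617, 20.107011795043945), 4.630920886993408)
0.075 8 ((416.05120849609375, 157.08438110351562), (21.756778717041016, 9.72966194152832), 56.11946487426758)
0.09 12 ((419.8017578125, 157.9290313720703), (25.232576370239258, 13.34123706817627), 43.472225189208984)
s brass [[-34.  -60.3  -4.7]
 [ 49.5  59.5   4.6]]
 disc [[-21.7, 21.2], [9.5, 49.8], [0.0, 7.7]] [-0.5 30.3  3.9]
 disc [[-20.9, 19.4], [-52.8, -9.3], [0.4, 7.9]] [ -0.8 -30.3   4.3]
s green [[0.357, 0.238, 0.01], [0.365, 0.253, 0.064], [0.38, 0.26, 0.109]]
lamp [[0.386, 0.275, 0.167], [0.847, 0.778, 0.626]]
red 172 ((418.
[... 333 characters left out ...]
9140625, 155.2978057861328), (21.724306106567383, 11.795862197875977), 41.74041748046875)
0.09 41 ((418.7017822265625, 155.16171264648438), (22.72610092163086, 13.278310775756836), 47.90861129760742)
t top [0.42403769 0.15233686 0.11631331] [0.42321416 0.15315197 0.11513814] [0.01877526 0.01896132 0.00842859]
rest [[0.39111116 0.1094672  0.00522455]
 [0.46611176 0.18503149 0.01172277]] ((428.3209533691406, 147.56724548339844), 39.849239349365234)
s top [0.4236788  0.15031792 0.11535462] [0.41914099 0.1530615  0.11546316] [0.02067045 0.01688613 0.00661442]
rest [[0.38908657 0.10640981 0.00521505]
 [0.46629366 0.18340897 0.01184016]] ((432.7192687988281, 148.68365478515625), 45.91234588623047)
```

```bash
python3 - <<'E'
from h import *
PT=np.load('/tmp/P_top.npy');PS=np.load('/tmp/P_scene.npy');ims=np.load('/tmp/scene.npz')['im']
A=np.vstack([PT.reshape(-1,3),PS.reshape(-1,3)])
for z0 in(.16,.19,.22,.25,.28,.32,.36):
    q=A[(abs(A[:,2]-z0)<.012)&(A[:,1]>.24)&(A[:,0]>.3)&(A[:,0]<.75)]
    q=q[q[:,1]<.6]
    if len(q)>8:
        M=np.c_[2*q[:,:2],np.ones(len(q))];s=np.linalg.lstsq(M,(q[:,:2]**2).sum(1),rcond=None)[0];r=np.sqrt(s[2]+s[0]**2+s[1]**2)
        print(z0,len(q),'centre',s[:2].round(3),'r',r.round(3),'miny',q[q[:,1].argmin()].round(3))
hsv=cv2.cvtColor(ims,cv2.COLOR_BGR2HSV).astype(int);P=PS
Rr=((hsv[...,0]<7)|(hsv[...,0]>172))&(hsv[...,1]>140)&(P[...,2]>.045)&(P[...,2]<.1)&(abs(P[...,0]-.42)<.04)&(abs(P[...,1]-.152)<.04)
q=P[Rr];c=np.median(q[:,:2],0)
v=np.array([.647,.762]);perp=(q[:,:2]-c)@v  # along image x
dep=(q[:,:2]-c)@np.array([-.754,.657])
for a in np.arange(-14,15,3.):
    k=abs(perp*1000-a)<1.5
    if k.sum():print(a,k.sum(),(np.median(dep[k])*1000).round(1),end='; ')
print()
x=np.load('/tmp/P_top.npy')
# green yaw not needed; fit line robustly
k=abs(perp)<.009
print('slope deg',np.degrees(np.arctan(np.polyfit(perp[k],dep[k],1)[0])),c)
from collections import Counter
E
```

```text
0.16 2404 centre [0.658 0.399] r 0.12 miny [0.711 0.24  0.171]
0.19 1572 centre [0.598 0.474] r 0.157 miny [0.702 0.312 0.179]
0.22 1845 centre [0.549 0.473] r 0.124 miny [0.554 0.346 0.226]
0.25 2085 centre [0.554 0.469] r 0.123 miny [0.558 0.345 0.253]
0.28 2841 centre [0.556 0.466] r 0.118 miny [0.557 0.346 0.274]
0.32 5205 centre [0.556 0.465] r 0.101 miny [0.549 0.356 0.309]
0.36 8329 centre [0.555 0.466] r 0.061 miny [0.556 0.386 0.349]
-11.0 14 -3.7; -8.0 15 -1.2; -5.0 19 2.3; -2.0 20 1.6; 1.0 19 -0.4; 4.0 25 -2.9; 7.0 20 -5.9; 10.0 12 -7.8; 
slope deg -26.000233855468213 [0.41721184 0.15798193]
```

```bash
cat >> h.py <<'E'
m=(DR+DL)/2-.004*en
def loc(p):return (np.asarray(p)-m)@F*1000
def wor(l):return m+F@np.array(l)/1000
def st():
    s=get_state();q=s['tool_rot'];r=R.from_quat([q[1],q[2],q[3],q[0]]);return s,s['ee_pos'],r
def turn(Rt,r):return (R.from_matrix(Rt)*r.inv()).as_rotvec()
TS=np.stack([ex,-ey,-en],1)
E
python3 - <<'E'
from h import *
s,p,r=st();print(r.as_matrix().round(3))
t=wor([44,-25,155]);print('target',t,'delta mm',(t-p)*1000,'turn',turn(TS,r),'n',en)
P=np.load('/tmp/P_top.npy');
for y in np.arange(-.4,.12,.06):
  print(round(y,2),[round(float(np.nanmax(np.r_[P[(abs(P[...,1]-y)<.03)&(abs(P[...,0]-x)<.03)][:,2],-1])),2) for x in np.arange(.2,.75,.06)])
E
```

```text
[[ 0.973  0.229 -0.   ]
 [ 0.229 -0.973  0.001]
 [ 0.    -0.001 -1.   ]]
target [0.55280653 0.17338477 0.23239768] delta mm [427.02639388 708.57906104  27.45441738] turn [ 0.07192002 -0.43060358 -0.12432085] n [-0.42030311 -0.04417564  0.90630779]
-0.4 [-0.79, -0.79, -1.0, -1.0, -1.0, -1.0, -1.0, -1.0, -1.0, -1.0]
-0.34 [-0.79, -0.79, 0.0, 0.0, -0.0, -0.0, 0.08, -0.0, 0.05, 0.17]
-0.28 [-0.79, -0.79, 0.01, 0.01, 0.01, 0.05, 0.08, 0.0, 0.13, 0.17]
-0.22 [-0.79, -0.79, 0.01, 0.01, 0.01, 0.01, -0.0, 0.0, 0.16, 0.17]
-0.16 [-0.79, -1.0, 0.01, 0.01, 0.01, 0.01, -0.0, -0.0, 0.16, 0.17]
-0.1 [-0.79, 0.46, 0.03, 0.02, 0.02, 0.02, -1.0, -1.0, 0.16, 0.17]
-0.04 [-0.79, 0.5, 0.04, 0.05, 0.03, 0.28, 0.28, 0.28, 0.27, 0.27]
0.02 [0.47, 0.48, 0.05, 0.05, 0.04, 0.03, 0.27, 0.27, 0.17, 0.24]
0.08 [0.42, -0.05, 0.0, 0.01, 0.03, 0.02, 0.01, 0.01, 0.17, 0.24]
```

```bash
python3 -m jog '[[0,0,0,32,47,16,-1],[0,0,0,32,47,16,-1],[0,0,0,32,47,16,-1],[0,0,0,32,48,16,-1],[0,0,0,33,48,16,-1],[0,0,0,33,48,15,-1],[0,0,0,6,50,0,-1],[0,0,0,6,50,0,-1],[0,0,0,6,50,0,-1],[0,0,0,6,50,0,-1],[0,0,0,6,50,0,-1],[0,0,0,5,50,0,-1],[0,0,0,5,50,0,-1],[0,0,0,0,20,0,-1],[0,0,0,0,0,0,-1]]'
python3 - <<'E'
from h import *
s,p,r=st();t=wor([44,-25,155]);print('delta mm',(t-p)*1000,'turn',turn(TS,r))
E
```

```text
t: 1.98
ee_pos: [0.3596, 0.1204, 0.3001]
tool_rot: [0.0, 0.993, 0.116, -0.0]
force: [-0.2, -0.3, 0.4]
finger_gap: 0.0006
delta mm [193.24812848  53.0118679  -67.74114381] turn [ 0.07358328 -0.43120326 -0.12649873]
```

Now I tilt, move above the bar, and come down part way.

```bash
python3 -m jog '[[0.0184,-0.108,-0.0316,40,11,0,-1],[0.0184,-0.108,-0.0316,40,11,0,-1],[0.0184,-0.108,-0.0316,40,11,-20,-1],[0.0184,-0.107,-0.0317,40,11,-20,-1],[0,0,0,33,9,-28,-1],[0,0,0,0,0,0,-1],[0,0,0,5,0.6,-11,-1],[0,0,0,8,0.9,-18,-1],[0,0,0,8,0.9,-18,-1],[0,0,0,8,0.9,-18,-1],[0,0,0,8,0.9,-18,-1],[0,0,0,8,0.9,-18,-1]]'
python3 - <<'E'
from h import *
s,p,r=st();print(loc(p),turn(TS,r),s['force'])
E
```

```text
t: 3.48
ee_pos: [0.5982, 0.1774, 0.1311]
tool_rot: [-0.012, 0.975, 0.05, 0.217]
force: [0.3, -1.1, 1.2]
finger_gap: 0.0003
[ 42.50073107 -25.75663505  43.90896136] [-0.00113449  0.00137734  0.00242151] [ 0.28401238 -1.066127    1.18839959]
```

```bash
python3 -m jog '[[0,0,0,5,0.5,-9,-1],[0,0,0,4,0.4,-8,-1],[0,0,0,2,0.2,-4,-1],[0,0,0,0,0,0,-1]]'; python3 -m jog '[[0,0,0,0.8,0.1,-1.8,-1],[0,0,0,0.8,0.1,-1.8,-1],[0,0,0,0,0,0,-1]]'
python3 - <<'E'
from h import *
s,p,r=st();print(loc(p),turn(TS,r),s['force'])
E
```

```text
t: 3.98
ee_pos: [0.6088, 0.1788, 0.1105]
tool_rot: [-0.012, 0.975, 0.05, 0.216]
force: [0.0, -0.6, -0.1]
finger_gap: 0.0007
t: 4.35
ee_pos: [0.6104, 0.179, 0.1069]
tool_rot: [-0.012, 0.975, 0.05, 0.216]
force: [-0.8, -0.4, 0.0]
finger_gap: 0.0005
[ 43.41489874 -25.40494915  16.7496769 ] [-0.00119028  0.0005404   0.00226294] [-0.82939295 -0.43463649  0.02762978]
```

```bash
python3 -m jog '[[0,0,0,0.4,0,-0.9,-1],[0,0,0,0.4,0,-0.9,-1],[0,0,0,0,0,0,-1]]'; python3 - <<'E'
from h import *
s,p,r=st();print(loc(p),s['force'])
im,d=grab('scene')
cv2.imwrite('pics/s2.png',cv2.resize(im[120:250,170:330],(800,600),interpolation=cv2.INTER_CUBIC))
E
```

```text
t: 4.72
ee_pos: [0.6112, 0.179, 0.1053]
tool_rot: [-0.012, 0.975, 0.05, 0.216]
force: [-3.2, -1.2, 4.3]
finger_gap: 0.0008
[ 43.42331192 -25.48552946  15.01378631] [-3.19791572 -1.17172098  4.31890589]
```

View pics/s2.png

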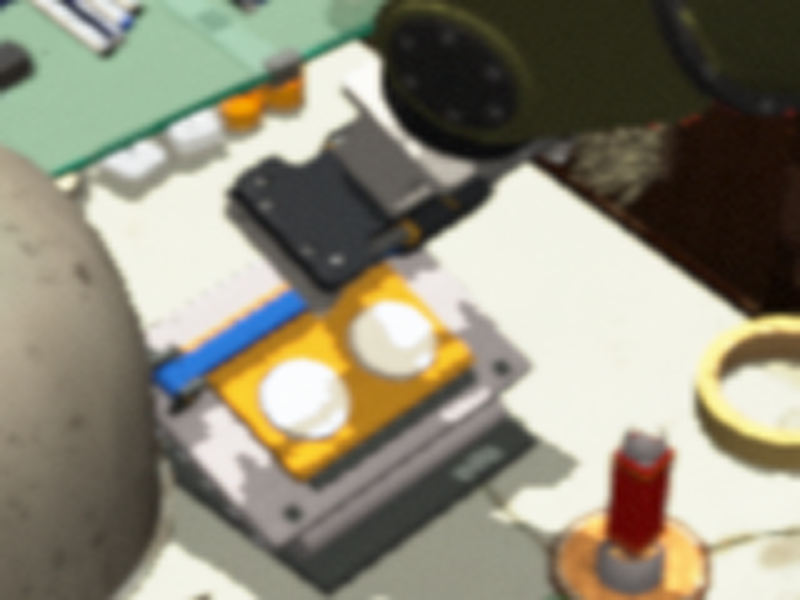

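The bar lies under the fingers and is nearly parallel to the bed, with its hinge at (170,375). I'll press a little more to confirm the stop.

```bash
python3 -m jog '[[0,0,0,0.3,0,-0.7,-1],[0,0,0,0,0,0,-1]]';  python3 -m jog '[[0,0,0,0.3,0,-0.6,-1],[0,0,0,0,0,0,-1]]'
```

```text
t: 5.03
ee_pos: [0.6114, 0.179, 0.1051]
tool_rot: [-0.012, 0.975, 0.05, 0.217]
force: [-10.7, -2.1, 11.7]
finger_gap: 0.0006
t: 5.28
ee_pos: [0.6116, 0.1791, 0.105]
tool_rot: [-0.012, 0.975, 0.05, 0.217]
force: [-16.8, -3.2, 19.2]
finger_gap: 0.0006
```

```bash
python3 -m jog '[[0,0,0,-2,-0.2,5,-1],[0,0,0,-17,-1.7,36,-1],[0,0,0,-17,-1.7,36,1],[0,0,0,-20,0,10,1],[0,0,0,0,0,0,1]]'; python3 - <<'E'
from h import *
s,p,r=st()
im,d=grab('top');P=cloud('top',d);im2,d2=grab('scene');P2=cloud('scene',d2)
for im_,P_ in((im,P),(im2,P2)):
    hsv=cv2.cvtColor(im_,cv2.COLOR_BGR2HSV)
    L=(P_-m)@F*1000
    k=(hsv[...,0]>100)&(hsv[...,0]<125)&(hsv[...,1]>120)&(abs(L[...,0]-44)<15)&(abs(L[...,1])<95)&(L[...,2]<60)
    q=L[k];q=q[q[:,2]>5];print('bar',len(q),'z fit slope',np.polyfit(q[:,1],q[:,2],1),np.percentile(q,[2,98],axis=0).round(1).tolist())
a=np.radians(9);T=np.stack([[np.cos(a),np.sin(a),0],[np.sin(a),-np.cos(a),0],[0,0,-1]],1)
print('delta',(np.array([.4235,.1515,.160])-p)*1000,turn(T,r))
E
```

```text
t: 5.9
ee_pos: [0.5556, 0.1756, 0.1917]
tool_rot: [-0.012, 0.975, 0.05, 0.217]
force: [0.1, 0.3, 0.0]
finger_gap: 0.0271
bar 440 z fit slope [8.27122755e-04 1.46070660e+01] [[38.2, -77.0, 11.0], [50.5, 83.2, 17.7]]
bar 281 z fit slope [-8.83122596e-03  1.53408886e+01] [[36.7, -62.3, 10.3], [50.2, 83.8, 19.5]]
delta [-132.07014747  -24.08359455  -31.69870091] [-0.05819216  0.43477398  0.05362201]
```

```bash
python3 -m jog '[[-0.0145,0.1087,0.0134,-33,-6,0,1],[-0.0145,0.1087,0.0134,-33,-6,0,1],[-0.0146,0.1087,0.0134,-33,-6,0,1],[-0.0146,0.1087,0.0134,-33,-6,0,1],[0,0,0,0,0,-15,1],[0,0,0,0,0,-17,1],[0,0,0,0,0,0,1],[0,0,0,0,0,0,1]]'; python3 - <<'E'
from h import *
s,p,r=st()
im,d=grab('scene');im2,d2=grab('top')
cv2.imwrite('pics/g1.png',np.hstack([cv2.resize(im[180:280,260:360],(400,400),interpolation=cv2.INTER_CUBIC),cv2.resize(im2[170:290,220:340],(400,400),interpolation=cv2.INTER_CUBIC)]))
a=np.radians(9);T=np.stack([[np.cos(a),np.sin(a),0],[np.sin(a),-np.cos(a),0],[0,0,-1]],1)
print('delta',(np.array([.4235,.1515,.061])-p)*1000,turn(T,r),s['finger_gap'])
E
```

```text
t: 7.0
ee_pos: [0.4244, 0.1515, 0.1586]
tool_rot: [0.0, 0.997, 0.078, -0.0]
force: [-0.1, -0.1, 0.5]
finger_gap: 0.0943
delta [-8.59851698e-01  2.17189943e-02 -9.75819573e+01] [ 0.00068941 -0.00080147  0.00052141] 0.09433388341609218
```

View pics/g1.png

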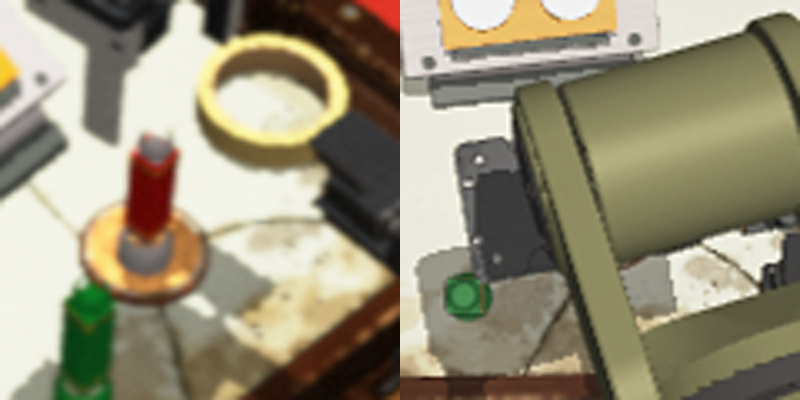

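The fingers are above the stamp (stamp head at (155,148) on the left) with free space around it, so I descend and grip.

```bash
python3 -m jog '[[0,0,0,-0.5,0,-30,1],[0,0,0,0,0,-30,1],[0,0,0,0,0,-25,1],[0,0,0,0,0,-12,1],[0,0,0,0,0,0,1]]' 10; python3 -m jog '[[0,0,0,0,0,0,-0.3],[0,0,0,0,0,0,-0.45],[0,0,0,0,0,0,-0.6],[0,0,0,0,0,0,-0.8],[0,0,0,0,0,0,-1],[0,0,0,0,0,0,-1],[0,0,0,0,0,0,-1],[0,0,0,0,0,0,-1]]' 10
```

```text
t: 7.72
ee_pos: [0.4234, 0.1514, 0.0617]
tool_rot: [0.0, 0.997, 0.078, -0.001]
force: [0.5, -0.5, 0.5]
finger_gap: 0.0941
t: 8.72
ee_pos: [0.4233, 0.1514, 0.0617]
tool_rot: [0.0, 0.997, 0.078, -0.001]
force: [0.2, -0.3, -0.1]
finger_gap: 0.0222
```

```bash
python3 -m jog '[[0,0,0,0,0,0,-1],[0,0,0,0,0,0,-1]]' 50; python3 -m jog '[[0,0,0,0,0,2,-1],[0,0,0,0,0,20,-1],[0,0,0,0,0,40,-1],[0,0,0,0,0,40,-1],[0,0,0,0,0,0,-1]]' 50; python3 - <<'E'
from h import *
s,p,r=st()
im,d=grab('scene');P=cloud('scene',d);print(p)
cv2.imwrite('pics/g2.png',cv2.resize(im[130:280,230:380],(600,600),interpolation=cv2.INTER_CUBIC))
hsv=cv2.cvtColor(im,cv2.COLOR_BGR2HSV).astype(int)
D=(P-p)*1000
k=(abs(D[...,0])<30)&(abs(D[...,1])<30)&(D[...,2]<-5)&(D[...,2]>-80)&(P[...,2]>.05)
for z in range(-80,-5,6):
    q=D[k&(abs(D[...,2]-z)<3)]
    if len(q)>3:print(z,len(q),q[:,:2].mean(0).round(1),q.min(0).round(1),q.max(0).round(1))
# rest centre now unoccluded?
w=(P[...,2]>.005)&(P[...,2]<.012)&(abs(P[...,0]-.428)<.05)&(abs(P[...,1]-.148)<.05)&(hsv[...,1]>50)
print('rest',cv2.minEnclosingCircle((P[w][:,:2]*1000).astype(np.float32)),np.percentile(P[w],[1,99],axis=0).round(4).tolist())
E
```

```text
t: 8.98
ee_pos: [0.4233, 0.1513, 0.0617]
tool_rot: [0.0, 0.997, 0.078, -0.001]
force: [0.5, -1.2, -0.7]
finger_gap: 0.0214
t: 9.6
ee_pos: [0.4243, 0.1517, 0.1661]
tool_rot: [-0.0, 0.997, 0.078, 0.001]
force: [0.6, 0.2, -3.1]
finger_gap: 0.0217
[0.42433836 0.15172998 0.16611733]
-50 21 [-8.2  8.1] [-16.3  -8.1 -51.4] [  8.8  16.7 -47.2]
-44 24 [-6.8  8.9] [-17.2  -6.8 -46.8] [ 11.1  16.7 -41.6]
-38 50 [-6.5  6.3] [-17.5 -14.5 -40.9] [ 14.9  16.5 -35. ]
-32 36 [-6.2  4.3] [-14.5 -13.1 -34.8] [ 11.2  16.3 -29.4]
-26 9 [-0.5  8.8] [ -6.9   5.4 -29. ] [  8.5  12.2 -23.4]
-20 25 [-6.2  3.8] [-13.2 -13.1 -22.7] [  6.9  11.3 -17.1]
-14 20 [-2.9  7.5] [-12.9  -3.8 -17. ] [  8.8  11.1 -11.1]
-8 27 [-6.1  3.9] [-12.6 -11.6 -10.9] [ 8.5 10.7 -5.1]
rest ((427.319580078125, 143.96746826171875), 41.24312210083008) [[0.3904, 0.1084, 0.0053], [0.4653, 0.1813, 0.0117]]
```

View pics/g2.png

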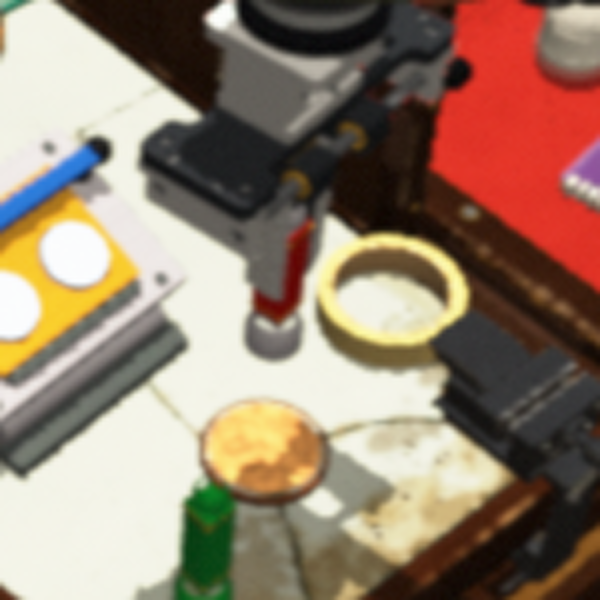

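The stamp hangs upright in the grip with its foot at (273,335), and the rest is empty at (262,450). The bar is shut. Next I work out the hover over the right disc.

```bash
python3 - <<'E'
from h import *
s,p,r=st()
for n,y in(('R',-30),('L',30)):
    t=wor([-.5,y,53.7+4+35]);print(n,t,(t-p)*1000,turn(TS,r))
E
```

```text
R [0.5394043  0.1669486  0.15712819] [115.92897533  15.46005026  -7.05971035] [ 0.05715398 -0.43275252 -0.05124686]
L [0.53313259 0.22661991 0.15712819] [109.65726753  75.13136398  -7.05971035] [ 0.05715398 -0.43275252 -0.05124686]
```

```bash
python3 -m jog '[[0,0,0,0,0,30,-1],[0.0143,-0.108,-0.0128,25,4,0,-1],[0.0143,-0.108,-0.0128,25,4,0,-1],[0.0143,-0.108,-0.0128,25,4,0,-1],[0.0143,-0.108,-0.0128,25,3,0,-1],[0,0,0,16,0.5,-15,-1],[0,0,0,0,0,-15,-1],[0,0,0,0,0,-7,-1],[0,0,0,0,0,0,-1],[0,0,0,0,0,0,-1]]'; python3 - <<'E'
from h import *
s,p,r=st();print('loc',loc(p),turn(TS,r),s['force'],s['finger_gap'])
t=wor([-.5,-30,53.7+4+35]);print((t-p)*1000)
im,d=grab('scene');im2,d2=grab('top')
P=cloud('scene',d);D=(P-m)@F*1000-loc(p)
k=(abs(D[...,0])<30)&(abs(D[...,1])<25)
for z in range(-58,-18,6):
    q=D[k&(abs(D[...,2]-z)<3)]
    if len(q)>3:print(z,len(q),q.min(0).round(1),q.max(0).round(1))
cv2.imwrite('pics/p1.png',cv2.resize(im[130:250,190:310],(600,600),interpolation=cv2.INTER_CUBIC))
E
```

```text
t: 10.9
ee_pos: [0.5393, 0.167, 0.1573]
tool_rot: [-0.011, 0.975, 0.051, 0.215]
force: [0.5, 0.3, -1.5]
finger_gap: 0.0219
loc [ -0.50062258 -29.97382919  92.85073958] [ 1.26413376e-04 -1.61266221e-03 -2.48711581e-05] [ 0.48965704  0.25198136 -1.51033064] 0.021911769149314652
[ 0.06665306 -0.01930944 -0.13635334]
-52 11 [-11.9   7.4 -51.7] [ 13.9  14.6 -49.6]
-46 13 [-16.3   0.3 -48.6] [ 15.5  16.5 -43.5]
-40 30 [-16.6  -5.  -42.9] [ 16.8  16.6 -37.1]
-34 38 [-16.1  -5.7 -36.6] [ 15.2  16.3 -31. ]
-28 12 [-11.6   5.5 -30.7] [  4.4  12.5 -25.3]
-22 9 [-10.8   7.  -24.8] [  7.5  10.3 -19.1]
```

View pics/p1.png

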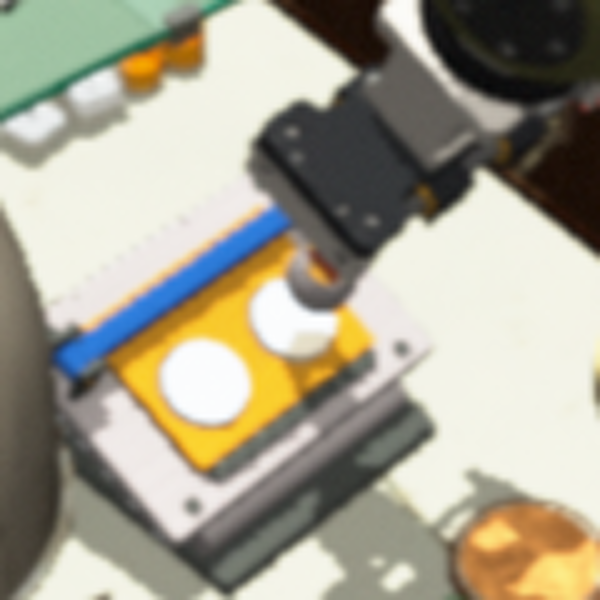

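The foot is at (320,285) above the right disc, and the fitted foot extents are centred on the tool axis within about 0.5 mm. I descend along the plate normal.

```bash
python3 -m jog '[[0,0,0,5,0.5,-10.8,-1],[0,0,0,5,0.5,-10.8,-1],[0,0,0,2.5,0.3,-5.4,-1],[0,0,0,1,0.1,-2.2,-1],[0,0,0,0,0,0,-1]]'; python3 -m jog '[[0,0,0,0.4,0.04,-0.9,-1],[0,0,0,0.4,0.04,-0.9,-1],[0,0,0,0,0,0,-1]]';  python3 - <<'E'
from h import *
s,p,r=st();print('loc',loc(p),turn(TS,r),s['force'],s['force']@en)
E
```

```text
t: 11.62
ee_pos: [0.5528, 0.1683, 0.1274]
tool_rot: [-0.011, 0.975, 0.051, 0.215]
force: [-0.1, 0.1, -2.5]
finger_gap: 0.0219
t: 12.0
ee_pos: [0.5536, 0.1684, 0.1258]
tool_rot: [-0.011, 0.975, 0.051, 0.215]
force: [0.2, -0.3, -1.9]
finger_gap: 0.0219
loc [ -0.82636482 -30.06955755  58.2533294 ] [ 3.01129303e-04 -2.24188023e-03  8.61041539e-05] [ 0.17769548 -0.29744065 -1.90419422] -1.7873323851047092
```

```bash
python3 -m jog '[[0,0,0,0.25,0.02,-0.45,-1],[0,0,0,0.25,0.02,-0.45,-1],[0,0,0,0,0,0,-1]]';  python3 -c "
from h import *
s,p,r=st();print('loc',loc(p),s['force'],s['force']@en)"; python3 -m jog '[[0,0,0,0.21,0.02,-0.45,-1],[0,0,0,0.21,0.02,-0.45,-1],[0,0,0,0,0,0,-1]]';  python3 -c "
from h import *
s,p,r=st();print('loc',loc(p),s['force'],s['force']@en)"
```

```text
t: 12.38
ee_pos: [0.5541, 0.1684, 0.1251]
tool_rot: [-0.011, 0.975, 0.051, 0.215]
force: [-4.4, -1.3, 3.6]
finger_gap: 0.0219
loc [ -0.68481188 -30.07262538  57.43793271] [-4.36046084 -1.27385918  3.55476931] 5.110703916936564
t: 12.75
ee_pos: [0.5545, 0.1685, 0.1243]
tool_rot: [-0.011, 0.975, 0.051, 0.215]
force: [-5.4, -1.0, 4.9]
finger_gap: 0.0217
loc [ -0.64085286 -30.06361793  56.50709788] [-5.43715005 -1.03314363  4.9018315 ] 6.773458937954703
```

```bash
python3 -m jog '[[0,0,0,0.21,0.02,-0.45,-1],[0,0,0,0.21,0.02,-0.45,-1],[0,0,0,0.21,0.02,-0.45,-1],[0,0,0,0.21,0.02,-0.45,-1],[0,0,0,0,0,0,-1]]';  python3 -c "
from h import *
s,p,r=st();print('loc',loc(p),s['force'],s['force']@en)"
```

```text
t: 13.38
ee_pos: [0.5553, 0.1686, 0.1226]
tool_rot: [-0.011, 0.975, 0.051, 0.215]
force: [-7.3, -0.2, 6.0]
finger_gap: 0.0215
loc [ -0.62752696 -30.04479671  54.61956566] [-7.26604726 -0.24055971  6.04228402] 8.540738229445486
```

```bash
python3 -m jog '[[0,0,0,0.21,0.02,-0.45,-1],[0,0,0,0.21,0.02,-0.45,-1],[0,0,0,0,0,0,-1],[0,0,0,0,0,0,-1]]';  python3 -c "
from h import *
s,p,r=st();print('loc',loc(p),s['force'],s['force']@en,turn(TS,r),s['finger_gap'])"
```

```text
t: 13.88
ee_pos: [0.5557, 0.1686, 0.1217]
tool_rot: [-0.011, 0.975, 0.051, 0.215]
force: [-7.8, -1.0, 7.3]
finger_gap: 0.0221
loc [ -0.59515796 -30.06241901  53.70249706] [-7.82188667 -0.97289163  7.34092382] 9.983677855859607 [ 2.59115262e-04 -2.05207044e-03  7.77186135e-05] 0.022096746080654917
```

```bash
python3 -m jog '[[0,0,0,0.13,0.01,-0.27,-1],[0,0,0,0,0,0,-1]]';  python3 -c "
from h import *
s,p,r=st();print('loc',loc(p),s['force'],s['force']@en)"; python3 -m jog '[[0,0,0,-0.42,-0.04,0.9,-1],[0,0,0,-0.42,-0.04,0.9,-1],[0,0,0,-2.1,-0.22,4.5,-1],[0,0,0,-6.3,-0.66,13.6,-1],[0,0,0,-8.4,-0.88,18.1,-1],[0,0,0,-12,6,20,-1],[0,0,0,-20,-20,20,-1],[0,0,0,-20,-20,20,-1],[0,0,0,0,0,0,-1]]';  cat > dm.py <<'E'
from h import *
for n in('scene','top'):
    ds=[read_camera(n) for _ in range(6)]
    im=ds[-1][0];P=np.nanmean([cloud(n,d) for _,d in ds],0);L=(P-m)@F*1000
    hsv=cv2.cvtColor(im,cv2.COLOR_BGR2HSV).astype(int)
    for nm,y in(('R',-30),('L',30)):
        rr=np.hypot(L[...,0]+.5,L[...,1]-y);q=L[(rr<17)&(abs(L[...,2])<12)]
        A=np.c_[q[:,:2],np.ones(len(q))];c=np.linalg.lstsq(A,q[:,2],rcond=None)[0]
        w=(hsv[...,0]>12)&(hsv[...,0]<28)&(hsv[...,1]>120)&(abs(L[...,2])<6)&(abs(L[...,0])<33)&(abs(L[...,1]-y)<30);b=L[w]
        W=(hsv[...,1]<60)&(hsv[...,2]>120)&(rr<30)&(abs(L[...,2])<10)&(L[...,0]<30)&(abs(L[...,1])<58);e=L[W]
        print(n,nm,len(q),'disc z',np.median(q[:,2]).round(2),'brass',len(b),np.median(b[:,2]).round(2),'xyc',q[:,:2].mean(0).round(1),'extent',e.min(0)[:2].round(1),e.max(0)[:2].round(1))
cv2.imwrite('/tmp/last.png',im)
E
python3 dm.py
```

```text
t: 14.12
ee_pos: [0.5558, 0.1686, 0.1215]
tool_rot: [-0.011, 0.975, 0.051, 0.215]
force: [-8.5, -1.5, 7.7]
finger_gap: 0.0218
loc [ -0.6017228  -30.06763844  53.42905686] [-8.48385322 -1.51689096  7.66324808] 10.578060966789739
t: 15.25
ee_pos: [0.486, 0.1322, 0.2216]
tool_rot: [-0.011, 0.975, 0.051, 0.217]
force: [-0.7, -0.4, -1.5]
finger_gap: 0.0215
scene R 132 disc z 0.45 brass 315 0.5 xyc [ -0.7 -29.9] extent [-21.8 -52.5] [21.2 -8.4]
scene L 146 disc z 4.23 brass 360 0.22 xyc [-0.4 30.7] extent [-21.1   8.1] [22.5 50. ]
top R 170 disc z -0.14 brass 412 -0.08 xyc [ -0.3 -30. ] extent [-19.9 -49.9] [20.2 -8. ]
top L 175 disc z 3.83 brass 447 -0.25 xyc [-0.5 29.9] extent [-20.7   9.9] [20.9 53.1]
```

The right disc reads flush: disc minus brass is -0.05 mm in both views, and the left disc stands 4.0 mm proud. Now the left disc.

```bash
python3 -c "
from h import *
s,p,r=st();t=wor([-.2,30.2,93]);print((t-p)*1000,turn(TS,r))"
```

```text
[ 46.98821251  94.00738106 -61.23468394] [ 3.68200285e-04 -2.70712142e-03 -1.26150048e-05]
```

```bash
python3 -m jog '[[0,-0.0025,0,10,32,0,-1],[0,0,0,10,32,0,-1],[0,0,0,10,30,-10,-1],[0,0,0,10,0,-25,-1],[0,0,0,7,0,-26,-1],[0,0,0,0,0,0,-1],[0,0,0,0,0,0,-1]]';python3 -c "
from h import *
s,p,r=st();t=wor([-.2,30.2,93]);print(loc(p),(t-p)*1000,turn(TS,r),s['force'])
P=cloud('scene',read_camera('scene')[1]);D=(P-m)@F*1000-loc(p)
k=(abs(D[...,0])<30)&(abs(D[...,1])<25)
for z in range(-58,-18,6):
    q=D[k&(abs(D[...,2]-z)<3)]
    if len(q)>3:print(z,len(q),q.min(0).round(1),q.max(0).round(1))"
```

```text
t: 16.73
ee_pos: [0.5335, 0.2269, 0.1591]
tool_rot: [-0.011, 0.975, 0.051, 0.217]
force: [0.3, 0.2, -2.6]
finger_gap: 0.0217
[ 0.69844715 30.20914802 94.28916649] [-0.26701207 -0.03726251 -1.5480818 ] [-9.73905827e-05  1.25809731e-03  1.05743777e-04] [ 0.3315654   0.20154667 -2.63924469]
-52 7 [-16.3  -1.8 -52.8] [ 15.8  14.9 -49.2]
-46 19 [-16.4  -3.7 -49. ] [ 12.9  15.4 -43.2]
-40 26 [-16.2  -7.4 -42.9] [ 14.5  16.6 -37. ]
-34 32 [-15.   -9.  -36.9] [ 12.5  15.3 -31.2]
```

```bash
python3 -m jog '[[0,0,0,4.5,0.4,-11,-1],[0,0,0,5,0.5,-10.9,-1],[0,0,0,3,0.3,-6.4,-1],[0,0,0,1.2,0.1,-2.6,-1],[0,0,0,0,0,0,-1],[0,0,0,0.4,0.04,-0.9,-1],[0,0,0,0,0,0,-1]]';python3 -c "
from h import *
s,p,r=st();print(loc(p),turn(TS,r),s['force'],s['force']@en)"
```

```text
t: 17.65
ee_pos: [0.5474, 0.2281, 0.1264]
tool_rot: [-0.011, 0.975, 0.051, 0.216]
force: [-0.6, 0.6, -2.9]
finger_gap: 0.0215
[-0.49984304 29.97040032 58.74649649] [0.00021236 0.00047411 0.00011148] [-0.57818259  0.64450641 -2.93567655] -2.4460860546216057
```

```bash
python3 -m jog '[[0,0,0,0.25,0.02,-0.45,-1],[0,0,0,0.25,0.02,-0.45,-1],[0,0,0,0,0,0,-1]]';  python3 -c "
from h import *
s,p,r=st();print('loc',loc(p),s['force'],s['force']@en)"; python3 -m jog '[[0,0,0,0.21,0.02,-0.45,-1],[0,0,0,0.21,0.02,-0.45,-1],[0,0,0,0.21,0.02,-0.45,-1],[0,0,0,0.21,0.02,-0.45,-1],[0,0,0,0,0,0,-1]]';  python3 -c "
from h import *
s,p,r=st();print('loc',loc(p),s['force'],s['force']@en)"; python3 -m jog '[[0,0,0,0.21,0.02,-0.45,-1],[0,0,0,0.21,0.02,-0.45,-1],[0,0,0,0.21,0.02,-0.45,-1],[0,0,0,0,0,0,-1]]';  python3 -c "
from h import *
s,p,r=st();print('loc',loc(p),s['force'],s['force']@en)"
```

```text
t: 18.02
ee_pos: [0.5479, 0.2281, 0.1252]
tool_rot: [-0.011, 0.975, 0.051, 0.216]
force: [-0.1, -0.0, -3.3]
finger_gap: 0.0214
loc [-0.55325708 29.92926339 57.53896887] [-0.06531199 -0.02020865 -3.32446607] -2.9846459252130995
t: 18.65
ee_pos: [0.5486, 0.2282, 0.1239]
tool_rot: [-0.011, 0.975, 0.051, 0.216]
force: [-6.0, -1.1, 4.5]
finger_gap: 0.0219
loc [-0.39791075 29.96785983 56.01607075] [-6.04659011 -1.13120555  4.52596163] 6.693286650436206
t: 19.15
ee_pos: [0.5492, 0.2283, 0.1226]
tool_rot: [-0.011, 0.975, 0.051, 0.216]
force: [-7.3, -1.6, 6.1]
finger_gap: 0.0215
loc [-0.39109919 29.97175171 54.60351456] [-7.28100071 -1.62883728  6.06522535] 8.629143168990753
```

```bash
python3 -m jog '[[0,0,0,0.21,0.02,-0.45,-1],[0,0,0,0.21,0.02,-0.45,-1],[0,0,0,0.13,0.01,-0.25,-1],[0,0,0,0,0,0,-1]]';  python3 -c "
from h import *
s,p,r=st();print('loc',loc(p),s['force'],s['force']@en)"
```

```text
t: 19.65
ee_pos: [0.5497, 0.2284, 0.1216]
tool_rot: [-0.011, 0.975, 0.051, 0.216]
force: [-8.6, -2.4, 7.0]
finger_gap: 0.022
loc [-0.37948115 29.98813552 53.43512677] [-8.58480641 -2.39477743  7.01064854] 10.067817054266603
```

```bash
python3 -m jog '[[0,0,0,0.1,0.01,-0.22,-1],[0,0,0,0,0,0,-1]]'; python3 -m jog '[[0,0,0,-0.42,-0.04,0.9,-1],[0,0,0,-0.42,-0.04,0.9,-1],[0,0,0,-2.1,-0.22,4.5,-1],[0,0,0,-6.3,-0.66,13.6,-1],[0,0,0,-8.4,-0.88,18.1,-1],[0,0,0,-12,-3,20,-1],[0,0,0,-20,-25,20,-1],[0,0,0,-20,-25,15,-1],[0,0,0,-20,-25,0,-1],[0,0,0,0,0,0,-1]]'; python3 dm.py; python3 -c "
from h import *
s,p,r=st();a=np.radians(9);T=np.stack([[np.cos(a),np.sin(a),0],[np.sin(a),-np.cos(a),0],[0,0,-1]],1)
print('delta',(np.array([.428,.1465,.150])-p)*1000,turn(T,r),p)"
```

```text
t: 19.9
ee_pos: [0.5498, 0.2284, 0.1214]
tool_rot: [-0.011, 0.975, 0.051, 0.216]
force: [-9.8, -1.3, 8.4]
finger_gap: 0.0221
t: 21.15
ee_pos: [0.4596, 0.1476, 0.2151]
tool_rot: [-0.011, 0.975, 0.05, 0.217]
force: [-0.1, 0.5, -1.6]
finger_gap: 0.0215
scene R 129 disc z 0.39 brass 316 0.51 xyc [ -0.5 -30.1] extent [-21.9 -53.3] [21.  -7.9]
scene L 141 disc z -0.01 brass 364 0.24 xyc [-0.6 30. ] extent [-21.    8.4] [21.3 49.6]
top R 173 disc z -0.17 brass 416 -0.08 xyc [ -0.4 -30. ] extent [-20.1 -49.8] [20.4 -8. ]
top L 176 disc z -0.33 brass 452 -0.34 xyc [-0.3 30.2] extent [-19.6   9.9] [20.8 53.2]
delta [-32.36656639  -2.08720673 -63.63094928] [-0.05659126  0.43256939  0.05137734] [0.46036657 0.14858721 0.21363095]
```

Both discs are flush. I level the tool and go above the rest.

```bash
python3 -m jog '[[-0.0141,0.1081,0.0128,-8,-0.5,0,-1],[-0.0141,0.1081,0.0128,-8,-0.5,0,-1],[-0.0142,0.1081,0.0129,-8,-0.5,0,-1],[-0.0142,0.1081,0.0129,-8,-0.5,0,-1],[0,0,0,0,0,-40,-1],[0,0,0,0,0,-40,-1],[0,0,0,0,0,-40,-1],[0,0,0,0,0,-20,-1],[0,0,0,0,0,0,-1],[0,0,0,0,0,0,-1]]'; python3 - <<'E'
from h import *
s,p,r=st();a=np.radians(9);T=np.stack([[np.cos(a),np.sin(a),0],[np.sin(a),-np.cos(a),0],[0,0,-1]],1)
print('delta',(np.array([.428,.1465,.0617])-p)*1000,turn(T,r),s['force'])
im,d=grab('scene');P=cloud('scene',d);D=(P-p)*1000
k=(abs(D[...,0])<30)&(abs(D[...,1])<25)&(P[...,2]>.016)
for z in range(-58,-10,6):
    q=D[k&(abs(D[...,2]-z)<3)]
    if len(q)>3:print(z,len(q),q.min(0).round(1),q.max(0).round(1))
cv2.imwrite('pics/pl.png',cv2.resize(im[170:290,240:360],(600,600),interpolation=cv2.INTER_CUBIC))
E
```

```text
t: 23.0
ee_pos: [0.429, 0.1466, 0.0747]
tool_rot: [-0.0, 0.997, 0.078, 0.001]
force: [0.8, -1.2, -1.3]
finger_gap: 0.0218
delta [ -0.97336713  -0.14899496 -13.01450321] [-0.00034371  0.00189643  0.0001281 ] [ 0.83378482 -1.15472531 -1.27767767]
-52 11 [-16.7  -7.5 -53.3] [  9.2  15.3 -49.4]
-46 21 [-16.7  -6.5 -48.5] [  8.4  16.2 -43.6]
-40 31 [-17.9 -16.2 -43. ] [ 15.   15.4 -37.2]
-34 44 [-18.7 -14.8 -36.8] [ 10.9  15.2 -31. ]
-28 15 [-11.9 -10.1 -30.9] [  5.3  14.5 -26.5]
-22 12 [-10.4 -13.2 -23.4] [  6.8  11.  -19.2]
-16 21 [-12.5 -10.  -18.7] [  8.9  10.9 -13.7]
```

View pics/pl.png

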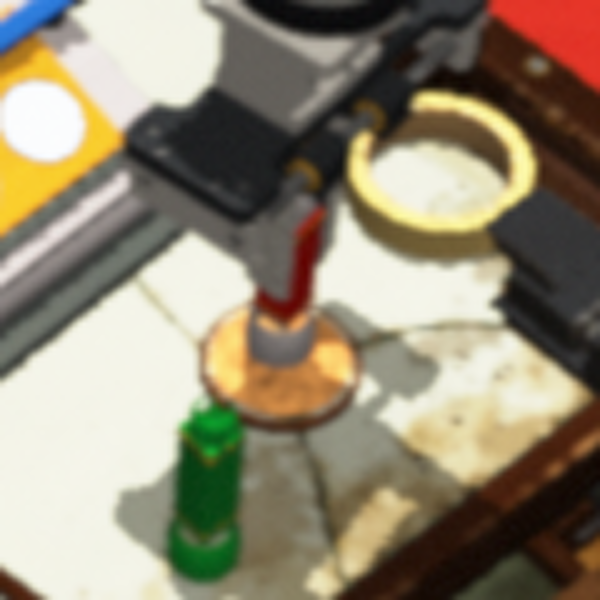

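The stamp is upright just above the middle of the rest: foot at (280,345), rest centre at about (280,365). I lower it gently.

```bash
python3 -m jog '[[0,0.0019,0,-0.8,0,-6,-1],[0,0,0,0,0,-4,-1],[0,0,0,0,0,-1.5,-1],[0,0,0,0,0,0,-1]]';python3 -m jog '[[0,0,0,0,0,-0.6,-1],[0,0,0,0,0,0,-1]]';python3 -m jog '[[0,0,0,0,0,-0.6,-1],[0,0,0,0,0,0,-1]]'
```

```text
t: 23.55
ee_pos: [0.4275, 0.1465, 0.0622]
tool_rot: [-0.0, 0.997, 0.078, -0.001]
force: [0.7, -0.2, -2.7]
finger_gap: 0.0214
t: 23.8
ee_pos: [0.4276, 0.1465, 0.0617]
tool_rot: [-0.0, 0.997, 0.078, -0.001]
force: [-0.6, 0.5, -1.8]
finger_gap: 0.0218
t: 24.05
ee_pos: [0.4277, 0.1465, 0.0617]
tool_rot: [-0.0, 0.997, 0.078, -0.0]
force: [-3.3, -1.1, 7.7]
finger_gap: 0.0219
```

Contact at z = 0.0617, the same height as at pick-up. I ease off slightly, open slowly and rise.

```bash
python3 -m jog '[[0,0,0,0,0,0.4,-1],[0,0,0,0,0,0,-1],[0,0,0,0,0,0,-0.4],[0,0,0,0,0,0,-0.2],[0,0,0,0,0,0,0.2],[0,0,0,0,0,0,0.6],[0,0,0,0,0,0,1],[0,0,0,0,0,0,1],[0,0,0,0,0,0,1]]' 10;python3 -m jog '[[0,0,0,0,0,15,1],[0,0,0,0,0,30,1],[0,0,0,0,0,45,1],[0,0,0,0,0,45,1],[0,0,0,0,0,30,1],[0,0,0,-20,-40,0,1],[0,0,0,-20,-50,0,1],[0,0,0,-10,-50,0,1],[0,0,0,0,-50,0,1],[0,0,0,0,-50,0,1],[0,0,0,0,-50,0,1],[0,0,0,0,0,0,1]]'; python3 dm.py; python3 - <<'E'
from h import *
im,d=grab('scene');im2,d2=grab('top')
cv2.imwrite('pics/fin.png',np.hstack([cv2.resize(im[130:290,190:350],(400,400),interpolation=cv2.INTER_CUBIC),cv2.resize(im2[120:280,190:350],(400,400),interpolation=cv2.INTER_CUBIC)]))
for P in(cloud('scene',d),cloud('top',d2)):
    S=(P[...,2]>.108)&(P[...,2]<.13)&(abs(P[...,0]-.428)<.03)&(abs(P[...,1]-.147)<.03);q=P[S]
    print('head',q.min(0).round(4),q.max(0).round(4))
    w=(P[...,2]>.004)&(P[...,2]<.012)&(abs(P[...,0]-.428)<.05)&(abs(P[...,1]-.147)<.05);print('rest',np.percentile(P[w],[1,99],axis=0).mean(0).round(4))
E
```

```text
t: 25.18
ee_pos: [0.4276, 0.1465, 0.0615]
tool_rot: [-0.0, 0.997, 0.078, -0.001]
force: [0.8, 0.1, 0.1]
finger_gap: 0.0841
t: 26.68
ee_pos: [0.3771, -0.1458, 0.2272]
tool_rot: [0.0, 0.997, 0.076, -0.001]
force: [-0.2, 0.2, 0.4]
finger_gap: 0.0939
scene R 130 disc z 0.32 brass 313 0.5 xyc [ -0.5 -30.1] extent [-21.8 -52.9] [21.  -7.6]
scene L 144 disc z 0.05 brass 367 0.24 xyc [-0.8 30.1] extent [-21.2   7.6] [21.5 52.2]
top R 172 disc z -0.29 brass 413 -0.13 xyc [ -0.4 -30. ] extent [-20.3 -50. ] [20.2 -7.9]
top L 178 disc z -0.45 brass 453 -0.32 xyc [-0.5 30.3] extent [-20.    9.9] [20.6 53.2]
head [0.4172 0.137  0.1081] [0.4382 0.1585 0.1219]
rest [0.4283 0.1446 0.008 ]
head [0.4185 0.1385 0.1084] [0.4375 0.1576 0.1185]
rest [0.4288 0.1472 0.008 ]
```

View pics/fin.png

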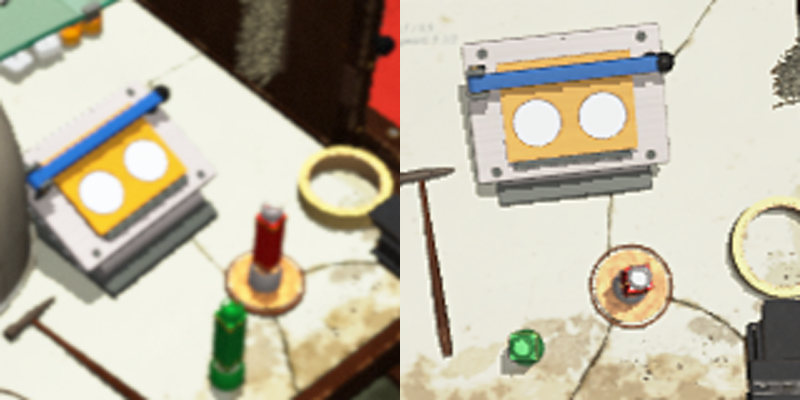

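The bar is shut, both discs are flush, and the stamp stands upright in the middle of its rest ((265,275) left, (632,285) right). The hammer and tape roll look unmoved. I hand in.

```bash
python3 -c "
from h import *
print(close_job())"
```

```text
the job is handed in; nothing more can be done
None
```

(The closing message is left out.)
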